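Rake a dropped ring blank out from under the riser shelf

TASK

A brass ring blank has rolled into one of the two bays under the low wooden riser shelf. Pick up the drag rake, reach with it over and behind the ring, drag the ring out in front of the shelf with the rake (not with the fingers), and lay the rake flat on the bench, clear of the shelf. Then pick up the ring and set it down gently, lying flat, in the middle of the top of the nearer steel bench block (not the one in the far left corner); leave the bench block, the dapping block and the things on the shelf where they stand.

Things in the scene. Friction and masses are not known exactly. Their poses are not given: they have to be found in the camera images.
- riser: Fixed low wooden shelf, 125 deep (x) x 250 wide (y) x 58 high, underside 46 above the bench. Origin: on the bench under its centre; -x is the open front (edge at x -62), z up. Three 12 mm walls along x (centred y -119, 0, +119) make two bays 107 wide, centred at y +60 and -60; a back wall closes both from x +49.
- rake: Loose drag rake, 199 long, 0.12 kg, lying on the bench, handle roughly towards the robot. Origin: underside, below the handle's middle; +x from handle to head, z up. Wooden handle 86 long (x -43 to 43), 17 wide (y), 28 high; thin brass collar 18.5 wide at x 35 to 44. A flat steel strip 14 wide, 4 thick, underside 14 up, leads to the head. Balances 20 to 40 ahead of the origin.
- rake_head (a point): The rake's head is a steel plate 64 wide (y), 6 thick (x 150 to 156 of the rake), 18 high, standing on the bench under the strip's end; it drags what lies between it and the handle. This point: mid-width at the lower edge of its inner face (towards the handle), 150 in +x from the rake's origin. Axes as the rake's.
- rake_grip (a point): Point in the middle of the rake's handle, 14 above its underside. Axes as the rake's.
- ring: Loose plain brass ring blank, outer diameter 24, hole 15, 9 high, about 25 g, lying flat. Origin: centre of its underside, z along its axis. At the start under the shelf in either bay, its centre at x -22 to +6 of the shelf and within 20 of the bay's centre line. Once out, grip it across its outside.
- disc: Loose solid abrasive disc, diameter 22, 4 high, lying flat under the other bay; it is not the part wanted. It may be raked out or left. Origin: centre of its underside.
- block: Loose steel bench block on a rubber pad, 67 x 67 x 20 high, 0.6 kg, on the near part of the bench to one side (a similar block in the far left corner is not meant); the rake lies on the other side (left and right may be swapped). Origin: centre of its underside; top 20 above it.
- spool: Bystander: thread spool, diameter 24, 30 high, standing on top of the shelf. Origin: centre of its underside.
- box_wax: Bystander: plain wax block, 37 x 53 x 24 high, on top of the shelf. Origin: centre of its underside.
- dapping: Bystander: steel cube-shaped dapping block, 46 x 46 x 47, on the bench at the right. Origin: centre of its underside.

How it is judged:
On the way, in this order (a step that is already met when the one before it is completed fails the run):
1. the head of the rake is under the shelf while the ring still lies there (x of rake_head in the frame of riser above -0.02 m and y of rake_head in the frame of riser between -0.12 and 0.12 m and height (world z) of rake_head below 0.04 m and x of ring in the frame of riser above -0.05 m), for 0.1 s.
2. the ring lies on the bench wholly in front of the shelf (x of ring in the frame of riser below -0.075 m and height (world z) of ring below 0.012 m), for 0.1 s.
3. the rake lies flat on the bench, let go, clear of the shelf, with the ring still on the bench ((x of rake_head in the frame of riser below -0.07 m or y of rake_head in the frame of riser below -0.15 m or y of rake_head in the frame of riser above 0.15 m) and (x of rake_grip in the frame of riser below -0.07 m or y of rake_grip in the frame of riser below -0.15 m or y of rake_grip in the frame of riser above 0.15 m) and angle between rake's own z axis and vertical below 0.1 rad and height (world z) of rake_grip below 0.02 m and contact force between the fingers and rake below 0.05 N and height (world z) of ring below 0.012 m), for 0.2 s.
At the end, for the whole second after the job is handed in: The ring lies flat, released and still on the bench block, within 20 mm of its middle; the rake lies flat and still on the bench, clear of the shelf (in front or beside); the block, dapping block, spool and wax block are within 30 mm of their starts (horizontal distance between ring and block below 0.02 m and z of ring in the frame of block between 0.016 and 0.024 m and angle between each of ring, rake's own z axis and vertical below 0.1 rad and linear speed of each of ring, rake below 0.02 m/s and contact force between the fingers and ring below 0.05 N and (x of rake_head in the frame of riser below -0.07 m or y of rake_head in the frame of riser below -0.15 m or y of rake_head in the frame of riser above 0.15 m) and (x of rake_grip in the frame of riser below -0.07 m or y of rake_grip in the frame of riser below -0.15 m or y of rake_grip in the frame of riser above 0.15 m) and height (world z) of rake_grip below 0.02 m); the robot touches nothing.
It fails at once if the fingers touch the ring while it is under the shelf (contact force between the fingers and ring above 0.3 N and x of ring in the frame of riser above -0.06 m and y of ring in the frame of riser between -0.125 and 0.125 m and height (world z) of ring below 0.04 m).
It fails at once if the ring is let go in the air, more than about 20 mm above the block's top (height (world z) of ring above 0.04 m and contact force between the fingers and ring below 0.02 N).
It fails at once if the bench block, dapping block, spool or wax block is moved more than 30 mm (distance of any of block, spool, box_wax, dapping from where it was at the start of the episode above 0.03 m).
It also fails if it takes over 64 s, if anything falls off the work surface, if the arm or the gripper's body presses on something with over 40 N, if the wrist force passes 120 N, or if a joint passes its speed limit or range.

ROBOT

A 6-joint arm with a two-finger parallel gripper is mounted at the origin on a cart in front of the work surface, level with it; the furniture and walls round the work are solid. World frame = base frame: x ahead of the robot, y to its left, z up, the work surface at z = 0. Lengths are in m, angles in rad, forces in N, time in s.
With the tool pointing down it reaches from about 0.4 to 0.925 m from the base axis. Payload 3.4 kg.
Tool frame: the origin (TCP) lies midway between the tips of the shut fingers; the grasp point (between the pads) lies bot.pinch_z behind it (bot.pinch_z is the distance from the TCP to the grasp point, in m); z points along the fingers, y is the direction in which the jaws open and shut (so a half turn about z gives the same grasp; the last joint's range is limited). The gripper opens to 85 mm and grips with 20 to 120 N. Pads are 22 mm wide; open, the fingers measure 114 mm over their backs; the gripper's body (76 mm by 85 mm) begins 54 mm behind the grasp point. The pads swing forward as they close: fully open they stand 13 mm farther back than shut.
Start: joints at [1.206, 0.307, 1.506, -0, 1.328, -0.073], TCP at [0.165, 0.551, 0.231] pointing down, gripper open.
Joint ranges: [-3.12, 3.12], [-1.05, 2.28], [0.14, 2.33], [-1.42, 4.57], [0.1, 2.73], [-2.68, 2.68]. Speed limits (rad/s): [2.57, 2.57, 3.14, 3.14, 3.14, 3.14].

INTERFACE

Orientations are given as a unit quaternion [x, y, z, w].
In Python, from plant import bot gives the robot as it stands.
- The arm moves only by the tool apply_moves, never from a script. Its arguments are lists of equal length, an entry for each row: "rot": the turn, a rotation vector about the tool's x, y, z in rad, a list of three; "linear": the shift along the tool's x, y, z in mm, a list of three; "jaw": the gripper's target within -1 to 1 (fully open at 1, half-way at 0, shut at -1). A call has exactly 5 rows; each row shifts and turns the pose as measured when the row begins, along the tool's axes as they then stand; what a row does not reach is not made up. A row lasts 1/8 s, in which the tool goes at most 62.5 mm and 10.7 degrees, less where a joint would pass 70% of its speed; a pose out of reach is approached as far as the arm can. A call is refused whole if a number of a shift passes 62.5 or a number of a turn 0.188, either way. A call with a gripper value outside its range is refused whole. The fingers move at their own pace and stop on an object; "newtons" is the grip in N (left out, the last holds). Time passes only in rows, so rows that do not move let the fingers close, or fill a call up. It gives the time, the measured TCP pose, the force and the opening at its end, in the units of the state.
- bot.get_state(): the state, without advancing time (a new reading comes with each control period).
- bot.snapshot(name): name is "side" or "top"; returns the picture (420x560x3 uint8, blue, green, red); there is no depth.
- bot.camera_info(name): a dict with "fx", "fy", "cx", "cy" (pixels), "pose" (4x4, takes a point from camera to world coordinates). Camera axes: x right, y up, looking along -z (the intrinsics and any distortion apply to the point x, -y, -z); pixel columns grow to the right and rows downward; lengths in m; the calibration is good to about 2 mm. A picture is of the moment at which its call begins. camera_info takes no time and is no camera call.
- bot.close_job(): hands the job in, once; it reports no verdict.
The state is a dict: "time_s": time; "joints": joint angles; "dq": joint speeds; "joint_torque": joint torques, N m; "position": TCP position; "eef_rot": TCP orientation; "contact_force": force on the tool from outside, world axes, zero at the start; "ft_torque": the same for the moment, N m; "grip_width": opening from 0.0 (shut) to 1.0 (fully open).
Only numpy, scipy, OpenCV 4.12 (cv2) and the standard library are available. Lean on these libraries where they do the work, as an engineer would, in place of code of your own. Each camera call takes 0.05 s, during which the arm holds its last target.

## Working session

There is one attempt and no reset: what is moved stays moved. The work goes in short steps, Python scripts to look and compute and a tool call to move; the robot and the scene stay as the last step left them, time stands still between calls to the robot, and variables do not carry over. Pictures are saved under pics/ and viewed, and the job is handed in when it is done.

Besides the shell and the picture viewer there is one more tool, called after ">>>" in YAML: its name, and indented under it one key for each argument. apply_moves: Moves the arm, as the interface text tells. Its arguments: {"type":"object","properties":{"rot":{"type":"array","items":{"type":"array","items":{"type":"number"}}},"linear":{"type":"array","items":{"type":"array","items":{"type":"number"}}},"jaw":{"type":"array","items":{"type":"number"}},"newtons":{"type":"number"}},"required":["rot","linear","jaw"]}

```bash
ls; mkdir -p pics
python3 - <<'E'
from plant import bot
import cv2
for n in("side","top"):
    cv2.imwrite(f"pics/{n}0.png",bot.snapshot(n)); print(n,bot.camera_info(n))
print(bot.get_state(),bot.pinch_z)
E
```

```text
pics
side {'fx': 412.4347078197238, 'fy': 412.4347078197238, 'cx': 279.7943967845251, 'cy': 205.33258278612547, 'pose': array([[ 0.96197054,  0.17137101, -0.21270793,  0.37722073],
       [-0.27281896,  0.5642705 , -0.77921025, -0.87164553],
       [-0.01350924,  0.80760806,  0.58956486,  0.69820342],
       [ 0.        ,  0.        ,  0.        ,  1.        ]])}
top {'fx': 415.5318265426769, 'fy': 415.5318265426769, 'cx': 275.91770903955074, 'cy': 209.13165394077222, 'pose': array([[ 1.87974946e-03,  9.86088484e-01, -1.66210617e-01,
         4.30473691e-01],
       [-9.99980547e-01,  8.65041443e-04, -6.17713543e-03,
        -6.01347471e-02],
       [-5.94742304e-03,  1.66218995e-01,  9.86070927e-01,
         1.11127641e+00],
       [ 0.00000000e+00,  0.00000000e+00,  0.00000000e+00,
         1.00000000e+00]])}
{'time_s': 0.1, 'joints': array([ 1.20552136e+00,  3.07477453e-01,  1.50754816e+00,  3.14113336e-05,
        1.32843133e+00, -7.35031618e-02]), 'dq': array([-0.00094236, -0.00320755, -0.00251426,  0.00055529, -0.00081545,
        0.00221706]), 'joint_torque': array([-6.57009259e-04, -4.58529103e+01, -2.52605385e+01, -2.53667058e-04,
        5.53815000e-03,  2.52071021e-05]), 'position': array([0.16518342, 0.55009373, 0.23048301]), 'eef_rot': array([ 1.45372660e-01,  9.89376531e-01, -9.06485840e-04, -2.17743882e-04]), 'contact_force': array([ 0.46543019, -0.50384644,  0.31466965]), 'ft_torque': array([-0.03120666,  0.0327436 , -0.01115117]), 'grip_width': 0.9987478008013059} 0.0187
```

View pics/side0.png

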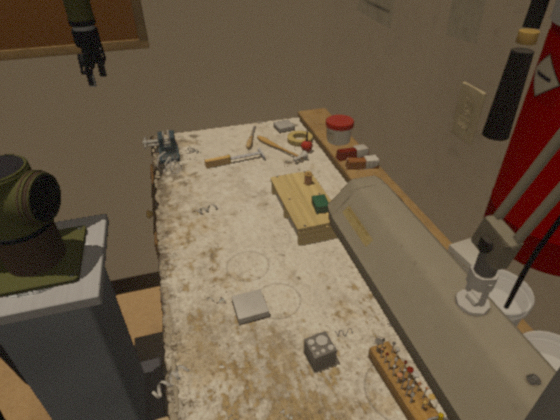

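View pics/top0.png

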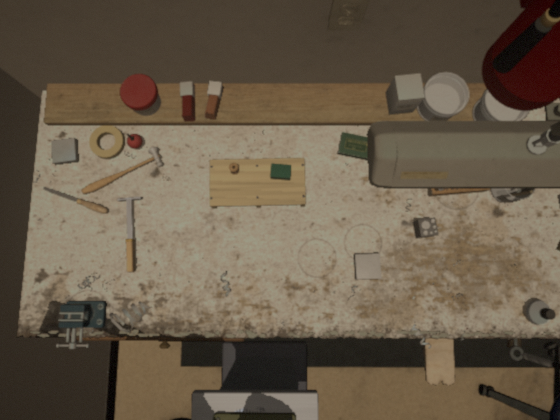

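```bash
cat > h.py <<'E'
from plant import bot
import numpy as np, cv2
def ray(n,u,v):
    c=bot.camera_info(n);P=c['pose']
    d=np.array([(u-c['cx'])/c['fx'],-(v-c['cy'])/c['fy'],-1.])
    return P[:3,3],P[:3,:3]@d
def px2w(n,u,v,z=0.):
    o,d=ray(n,u,v); return o+d*(z-o[2])/d[2]
def w2px(n,p):
    c=bot.camera_info(n);P=c['pose'];q=P[:3,:3].T@(np.asarray(p)-P[:3,3])
    return np.array([c['cx']+c['fx']*q[0]/-q[2],c['cy']+c['fy']*q[1]/q[2]])
def crop(img,x0,y0,x1,y1,f,name):
    cv2.imwrite(name,cv2.resize(img[y0:y1,x0:x1],None,fx=f,fy=f,interpolation=cv2.INTER_CUBIC))
E
python3 - <<'E'
from h import *
s=cv2.imread('pics/side0.png');t=cv2.imread('pics/top0.png')
crop(s,255,160,345,250,6,'pics/c1.png')
crop(t,200,140,320,220,6,'pics/c2.png')
crop(t,90,180,190,280,6,'pics/c3.png')
crop(t,340,200,450,290,6,'pics/c4.png')
crop(s,190,130,290,180,7,'pics/c5.png')
E
```

```text
(no output)
```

View pics/c1.png

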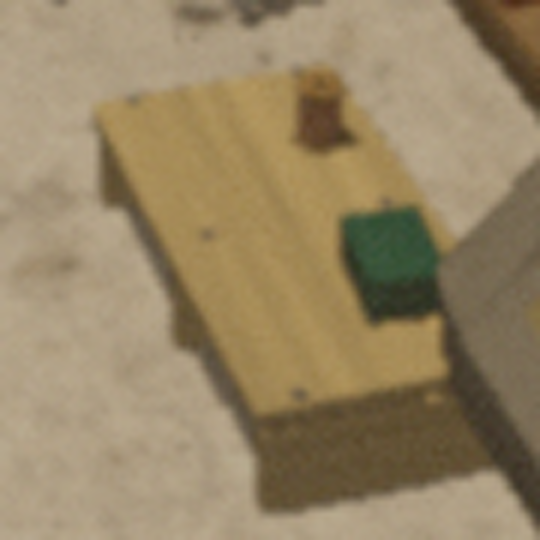

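View pics/c2.png

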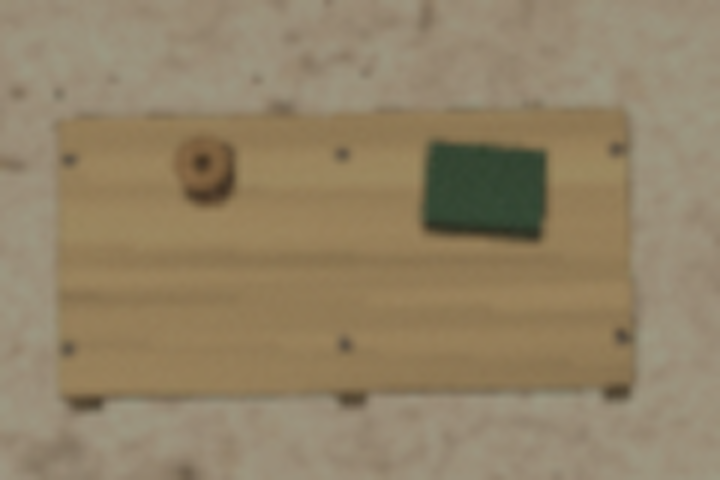

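View pics/c3.png

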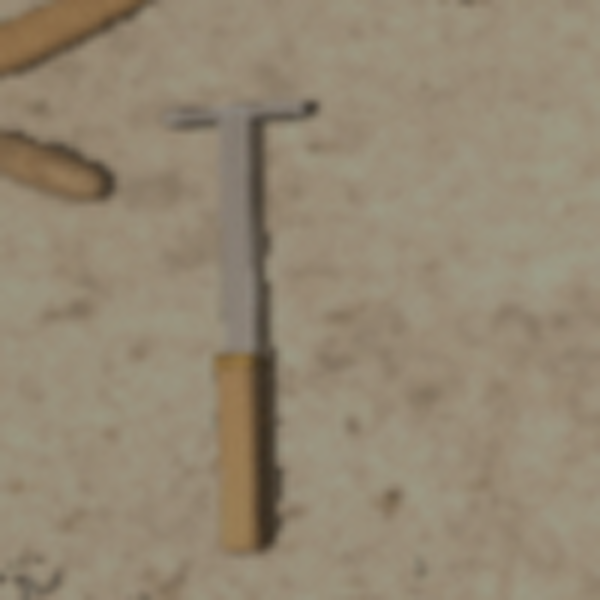

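View pics/c4.png

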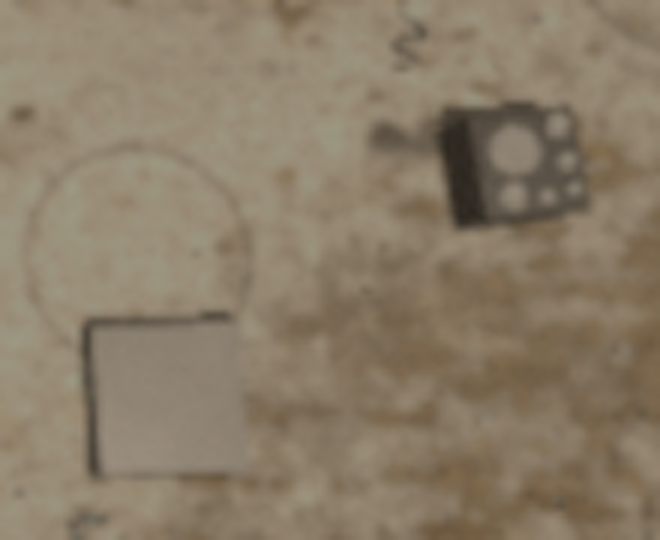

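View pics/c5.png

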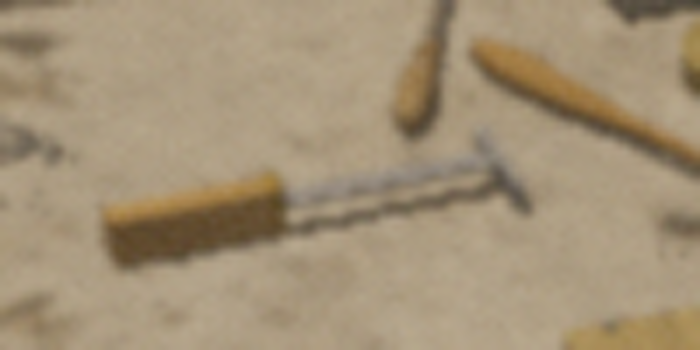

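Run:
```python
from h import *
np.set_printoptions(precision=4,suppress=True)
T=lambda x,y,ox,oy,z,f=6:px2w('top',ox+x/f,oy+y/f,z)
S=lambda x,y,ox,oy,z,f=6:px2w('side',ox+x/f,oy+y/f,z)
print('riser top corners FL,FR,BR,BL')
R=[T(60,397,200,140,.058),T(632,388,200,140,.058),T(625,108,200,140,.058),T(57,120,200,140,.058)]
for r in R:print(r)
print('c',np.mean(R,0), 'yaw',np.degrees(np.arctan2(-(R[1]-R[0])[0],-(R[1]-R[0])[1]))) 
print('side FL,FR',S(95,103,255,160,.058),S(258,418,255,160,.058))
print('rake: handle back mid, front mid z.028', T(240,549,90,180,.028),T(241,355,90,180,.028))
print('head ends', T(175,115,90,180,.018),T(312,107,90,180,.018))
print('side handle near corner, front top',S(108,212,190,130,.028,7),S(275,180,190,130,.028,7))
b=[T(88,322,340,200,.02),T(235,316,340,200,.02),T(245,470,340,200,.02),T(98,474,340,200,.02)]
for r in b:print('block',r)
print(np.mean(b,0))
d=[T(475,112,340,200,.047),T(575,105,340,200,.047),T(588,208,340,200,.047),T(483,222,340,200,.047)]
print('dap',np.mean(d,0))
print('spool',T(203,162,200,140,.088),'wax',T(487,190,200,140,.082))
```

```text
riser top corners FL,FR,BR,BL
[0.6156 0.1163 0.058 ]
[ 0.6197 -0.1292  0.058 ]
[ 0.7441 -0.1274  0.058 ]
[0.7387 0.1211 0.058 ]
c [ 0.6795 -0.0048  0.058 ] yaw -0.9625141100912431
side FL,FR [0.6212 0.1156 0.058 ] [ 0.6232 -0.135   0.058 ]
rake: handle back mid, front mid z.028 [0.4493 0.3234 0.028 ] [0.533 0.328 0.028]
head ends [0.6415 0.3677 0.018 ] [0.6452 0.3064 0.018 ]
side handle near corner, front top [0.4551 0.3239 0.028 ] [0.535  0.3308 0.028 ]
block [ 0.4966 -0.2593  0.02  ]
block [ 0.4993 -0.3233  0.02  ]
block [ 0.4331 -0.325   0.02  ]
block [ 0.4313 -0.2617  0.02  ]
[ 0.4651 -0.2923  0.02  ]
dap [ 0.5638 -0.4459  0.047 ]
spool [0.7115 0.0535 0.088 ] wax [ 0.7009 -0.0669  0.082 ]
```

```bash
cat >> h.py <<'E'
from scipy.spatial.transform import Rotation as Ro
def go(pos,yawdeg,n,turn_rows=None):
    """tool down, tool y axis at world angle yawdeg; prints n rows"""
    s=bot.get_state();p=np.array(s['position']);R=Ro.from_quat(s['eef_rot'])
    a=np.radians(yawdeg);y=np.array([np.cos(a),np.sin(a),0]);z=np.array([0,0,-1.]);x=np.cross(y,z)
    G=Ro.from_matrix(np.c_[x,y,z])
    rv=(R.inv()*G).as_rotvec();tr=turn_rows or n
    print('t',round(s['time_s'],2),'pos',p.round(4),'yaw',np.degrees(np.arctan2(*R.as_matrix()[[1,0],1])).round(2),'tilt rv',(R.inv()*G).as_rotvec().round(3),'F',np.round(s['contact_force'],1),'w',round(s['grip_width'],3))
    d=(np.array(pos)-p)/n
    for i in range(n):
        r=rv/tr if i<tr else rv*0
        print(r.round(3),(R.inv().apply(d)*1000).round(1))
        R=R*Ro.from_rotvec(r)
E
python3 - <<'E'
from h import *
go([.508,.3273,.06],93.2,10,5)
E
```

```text
t 0.1 pos [0.1652 0.5501 0.2305] yaw 73.28 tilt rv [-0.002 -0.    -0.348] F [ 0.5 -0.5  0.3] w 0.999
[-0.   -0.   -0.07] [-39.2 -11.4  17.1]
[-0.   -0.   -0.07] [-38.4 -14.1  17.1]
[-0.   -0.   -0.07] [-37.3 -16.8  17.1]
[-0.   -0.   -0.07] [-36.  -19.3  17.1]
[-0.   -0.   -0.07] [-34.6 -21.8  17.1]
[-0. -0. -0.] [-33.  -24.2  17. ]
[-0. -0. -0.] [-33.  -24.2  17. ]
[-0. -0. -0.] [-33.  -24.2  17. ]
[-0. -0. -0.] [-33.  -24.2  17. ]
[-0. -0. -0.] [-33.  -24.2  17. ]
```

>>> apply_moves:
  rot:
    - [0, 0, -0.07]
    - [0, 0, -0.07]
    - [0, 0, -0.07]
    - [0, 0, -0.07]
    - [0, 0, -0.07]
  linear:
    - [-39, -11.5, 0]
    - [-38.5, -14, 0]
    - [-37.5, -17, 0]
    - [-36, -19.5, 0]
    - [-34.5, -22, 0]
  jaw: [1, 1, 1, 1, 1]
  newtons: 60

```text
time_s: 0.72
position: [0.3386, 0.4372, 0.2278]
eef_rot: [-0.038, 0.999, -0.002, -0.002]
contact_force: [0.8, 0.9, 0.5]
grip_width: 0.995
```

>>> apply_moves:
  rot:
    - [0, 0, 0]
    - [0, 0, 0]
    - [0, 0, 0]
    - [0, 0, 0]
    - [0, 0, 0]
  linear:
    - [-33, -24, 20]
    - [-33, -24, 35]
    - [-33, -24, 35]
    - [-33, -24, 35]
    - [-33, -24, 35]
  jaw: [1, 1, 1, 1, 1]

```text
time_s: 1.35
position: [0.5192, 0.3274, 0.0658]
eef_rot: [-0.038, 0.999, 0.0, 0.001]
contact_force: [0.9, 0.3, 0.0]
grip_width: 1.0
```

Run:
```python
from h import *
go([.508,.3273,.06],93.2,5)
s=bot.snapshot('side');crop(s,150,90,290,200,5,'pics/d1.png')
```

```text
t 1.35 pos [0.5192 0.3274 0.0658] yaw 94.4 tilt rv [0.    0.001 0.021] F [0.9 0.3 0. ] w 1.0
[0.    0.    0.004] [2.2 0.2 1.2]
[0.    0.    0.004] [2.2 0.1 1.2]
[0.    0.    0.004] [2.2 0.1 1.2]
[0.    0.    0.004] [2.2 0.1 1.2]
[0.    0.    0.004] [2.2 0.1 1.2]
```

View pics/d1.png

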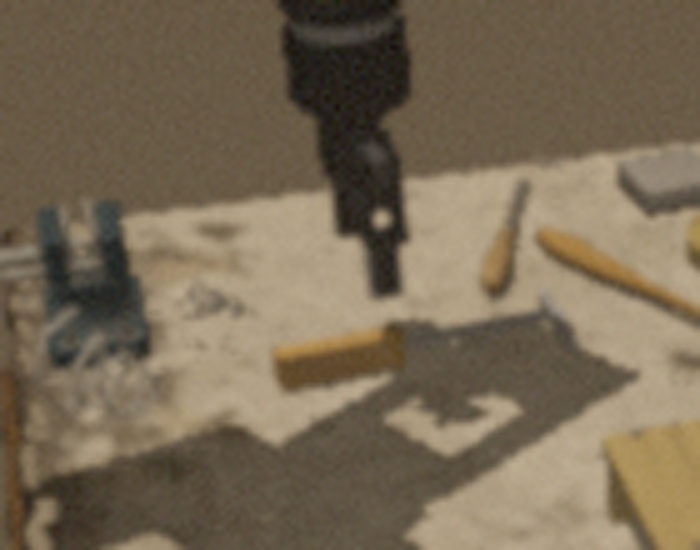

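The gripper is above the front end of the handle, clear of the vise. I'll shift back and descend.

>>> apply_moves:
  rot:
    - [0, 0, 0.01]
    - [0, 0, 0.01]
    - [0, 0, 0]
    - [0, 0, 0]
    - [0, 0, 0]
  linear:
    - [5, 0.3, 12]
    - [5, 0.3, 20]
    - [1, 0, 18]
    - [0, 0, 11]
    - [0, 0, 0]
  jaw: [1, 1, 1, 1, 1]

```text
time_s: 2.02
position: [0.5061, 0.323, -0.0039]
eef_rot: [-0.026, 1.0, -0.003, -0.003]
contact_force: [0.4, -0.5, 0.0]
grip_width: 1.002
```

Run:
```python
from h import *
go([.508,.3273,.003],93.2,2)
s=bot.snapshot('top');crop(s,90,180,190,280,6,'pics/d2.png')
```

```text
t 2.02 pos [ 0.5061  0.323  -0.0039] yaw 93.03 tilt rv [-0.006 -0.006 -0.003] F [ 0.4 -0.5  0. ] w 1.002
[-0.003 -0.003 -0.002] [-1.   2.1 -3.4]
[-0.003 -0.003 -0.002] [-1.1  2.1 -3.4]
```

View pics/d2.png

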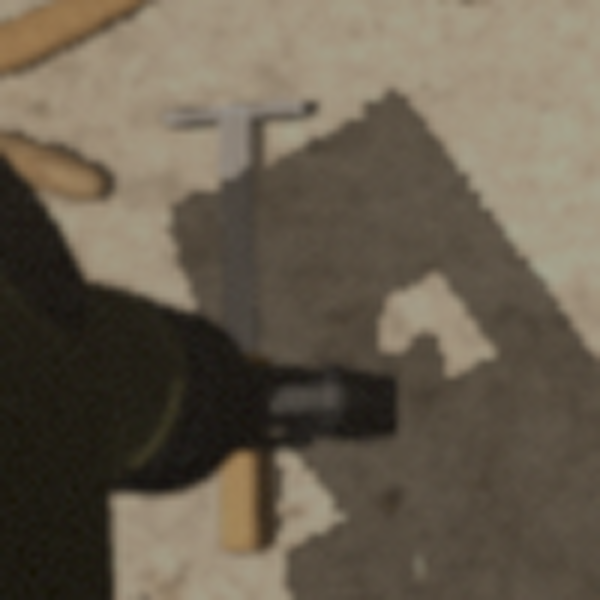

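>>> apply_moves:
  rot:
    - [-0.006, -0.006, 0]
    - [0, 0, 0]
    - [0, 0, 0]
    - [0, 0, 0]
    - [0, 0, 0]
  linear:
    - [-2, 4, -7]
    - [0, 0, 0]
    - [0, 0, 0]
    - [0, 0, 0]
    - [0, 0, 0]
  jaw: [1, 1, 1, -1, -1]

```text
time_s: 2.7
position: [0.5102, 0.3291, 0.0071]
eef_rot: [-0.026, 1.0, 0.002, 0.003]
contact_force: [-0.3, -0.1, -1.1]
grip_width: 0.6
```

>>> apply_moves:
  rot:
    - [0, 0, 0]
    - [0, 0, 0]
    - [0, 0, 0]
    - [0, 0, 0]
    - [0, 0, 0]
  linear:
    - [0, 0, 0]
    - [0, 0, 0]
    - [0, 0, 0]
    - [0, 0, 0]
    - [0, 0, 0]
  jaw: [-1, -1, -1, -1, -1]

```text
time_s: 3.32
position: [0.5104, 0.329, 0.0072]
eef_rot: [-0.026, 1.0, 0.002, 0.003]
contact_force: [-0.3, -0.1, 0.7]
grip_width: 0.183
```

Run:
```python
from h import *
go([.508,.3273,.053],93.2,3)
```

```text
t 3.33 pos [0.5104 0.329  0.0072] yaw 93.04 tilt rv [ 0.004  0.006 -0.003] F [-0.3 -0.1  0.7] w 0.183
[ 0.001  0.002 -0.001] [  0.7  -0.5 -15.3]
[ 0.001  0.002 -0.001] [  0.8  -0.5 -15.3]
[ 0.001  0.002 -0.001] [  0.8  -0.5 -15.3]
```

>>> apply_moves:
  rot:
    - [0, 0, 0]
    - [0, 0, 0]
    - [0.004, 0.006, 0]
    - [0, 0, 0]
    - [0, 0, 0]
  linear:
    - [0, 0, 0]
    - [0, 0, 0]
    - [0, 0, 6]
    - [0, 0, 0]
    - [0, 0, 0]
  jaw: [-0.3, -0.3, -0.3, -0.3, -0.3]

```text
time_s: 3.95
position: [0.51, 0.3288, 0.0001]
eef_rot: [-0.026, 1.0, -0.001, -0.001]
contact_force: [-0.5, -0.2, -0.3]
grip_width: 0.348
```

Run:
```python
from h import *
go([.5104,.329,.002],93.2,1)
```

```text
t 3.95 pos [5.100e-01 3.288e-01 1.000e-04] yaw 93.03 tilt rv [-0.001 -0.001 -0.003] F [-0.5 -0.2 -0.3] w 0.348
[-0.001 -0.001 -0.003] [-0.4  0.1 -1.9]
```

>>> apply_moves:
  rot:
    - [0, 0, 0]
    - [0, 0, 0]
    - [0, 0, 0]
    - [0, 0, 0]
    - [0, 0, 0]
  linear:
    - [0, 0, -1]
    - [0, 0, 0]
    - [0, 0, 0]
    - [0, 0, 0]
    - [0, 0, 0]
  jaw: [-0.3, -1, -1, -1, -1]
  newtons: 80

```text
time_s: 4.58
position: [0.51, 0.3288, 0.0015]
eef_rot: [-0.026, 1.0, -0.001, -0.001]
contact_force: [0.7, -0.0, -0.4]
grip_width: 0.187
```

>>> apply_moves:
  rot:
    - [0, 0, 0]
    - [0, 0, 0]
    - [0, 0, 0]
    - [0, 0, 0]
    - [0, 0, 0]
  linear:
    - [0, 0, 0]
    - [0, 0, -15]
    - [0, 0, -15]
    - [0, 0, -15]
    - [0, 0, -10]
  jaw: [-1, -1, -1, -1, -1]

```text
time_s: 5.2
position: [0.5099, 0.3288, 0.0602]
eef_rot: [-0.026, 1.0, -0.001, -0.001]
contact_force: [0.6, -0.1, -0.5]
grip_width: 0.183
```

Run:
```python
from h import *
go([.5104,.329,.002],93.2,1)
s=bot.snapshot('side');crop(s,190,100,290,200,6,'pics/e1.png')
s=bot.snapshot('top');crop(s,90,180,190,280,6,'pics/e2.png')
```

```text
t 5.2 pos [0.5099 0.3288 0.0602] yaw 93.02 tilt rv [-0.001 -0.001 -0.003] F [ 0.6 -0.1 -0.5] w 0.183
[-0.001 -0.001 -0.003] [-0.5  0.2 58.2]
```

View pics/e1.png

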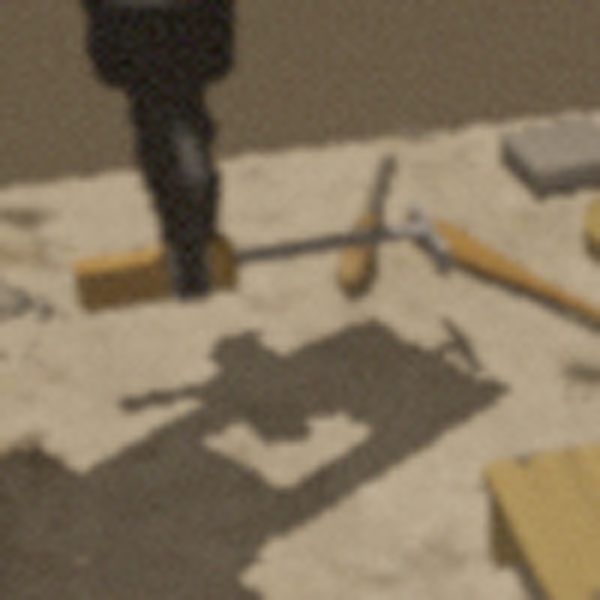

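View pics/e2.png

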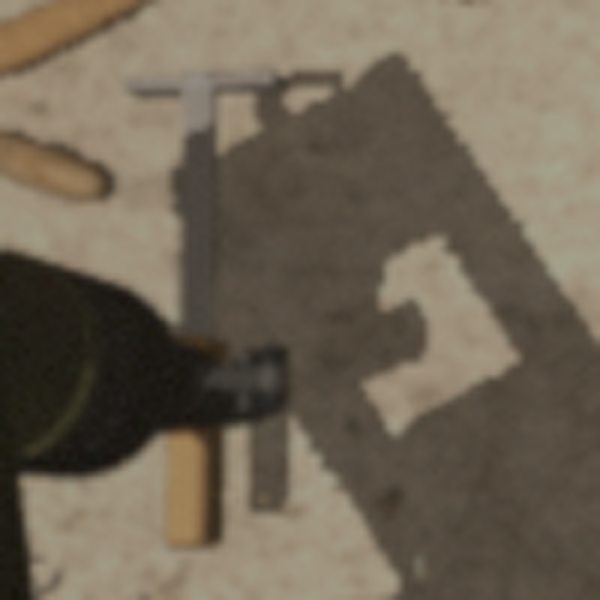

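Run:
```python
from h import *
np.set_printoptions(precision=4,suppress=True)
T=lambda x,y,z:px2w('top',90+x/6,180+y/6,z)
a=T(130,90,.077);b=T(273,82,.077);print(a,b,(a+b)/2,np.hypot(*(a-b)[:2]))
f=T(204,343,.087);k=T(189,545,.087);print(f,k)
S=lambda x,y,z:px2w('side',190+x/6,100+y/6,z)
print('side',S(412,210,.077),S(447,250,.077), S(80,270,.087))
print('expected px head ends level', [ (w2px('side',p)-[190,100])*6 for p in (a,b)], 'back', (w2px('side',k)-[190,100])*6)
```

```text
[0.6409 0.3644 0.077 ] [0.6444 0.3038 0.077 ] [0.6427 0.3341 0.077 ] 0.06067795353325113
[0.5324 0.3225 0.087 ] [0.4499 0.3234 0.087 ]
side [0.6425 0.353  0.077 ] [0.6494 0.3007 0.077 ] [0.4547 0.3175 0.087 ]
expected px head ends level [array([404.5151, 201.5927]), array([436.6252, 248.721 ])] back [ 69.4037 266.2527]
```

Run:
```python
from h import *
go([.44,.051,.04],91,10,5)
```

```text
t 5.3 pos [0.5106 0.3291 0.0606] yaw 93.02 tilt rv [-0.     0.     0.035] F [-0.   0.6 -1.6] w 0.185
[-0.     0.     0.007] [  8.5 -27.4   2.1]
[-0.     0.     0.007] [  8.3 -27.5   2.1]
[-0.     0.     0.007] [  8.1 -27.5   2.1]
[-0.     0.     0.007] [  7.9 -27.6   2.1]
[-0.     0.     0.007] [  7.7 -27.6   2.1]
[-0.  0.  0.] [  7.5 -27.7   2.1]
[-0.  0.  0.] [  7.5 -27.7   2.1]
[-0.  0.  0.] [  7.5 -27.7   2.1]
[-0.  0.  0.] [  7.5 -27.7   2.1]
[-0.  0.  0.] [  7.5 -27.7   2.1]
```

>>> apply_moves:
  rot:
    - [0, 0, 0.008]
    - [0, 0, 0.008]
    - [0, 0, 0.007]
    - [0, 0, 0.007]
    - [0, 0, 0.005]
  linear:
    - [18, -20, 0]
    - [18, -27, 0]
    - [17, -27, 0]
    - [12, -28, 0]
    - [8, -28, 0]
  jaw: [-1, -1, -1, -1, -1]

```text
time_s: 5.92
position: [0.4409, 0.1949, 0.06]
eef_rot: [-0.01, 1.0, 0.0, 0.001]
contact_force: [0.6, -0.5, -1.1]
grip_width: 0.187
```

>>> apply_moves:
  rot:
    - [0, 0, 0]
    - [0, 0, 0]
    - [0, 0, 0]
    - [0, 0, 0]
    - [0, 0, 0]
  linear:
    - [0, -28, 4]
    - [0, -28, 4]
    - [0, -28, 4]
    - [0, -28, 4]
    - [0, -27, 4]
  jaw: [-1, -1, -1, -1, -1]

```text
time_s: 6.55
position: [0.4418, 0.0513, 0.0392]
eef_rot: [-0.011, 1.0, 0.0, 0.0]
contact_force: [0.3, -0.2, -1.1]
grip_width: 0.182
```

Run:
```python
from h import *
go([.44,.0505,.0195],91,5)
```

```text
t 6.55 pos [0.4418 0.0513 0.0392] yaw 91.22 tilt rv [0.    0.001 0.004] F [ 0.3 -0.2 -1.1] w 0.182
[0.    0.    0.001] [ 0.4 -0.2  3.9]
[0.    0.    0.001] [ 0.4 -0.2  3.9]
[0.    0.    0.001] [ 0.4 -0.2  3.9]
[0.    0.    0.001] [ 0.4 -0.2  3.9]
[0.    0.    0.001] [ 0.4 -0.2  3.9]
```

>>> apply_moves:
  rot:
    - [0, 0, 0]
    - [0, 0, 0]
    - [0, 0, 0]
    - [0, 0, 0]
    - [0, 0, 0]
  linear:
    - [0, 0, 10]
    - [0, 0, 8]
    - [0, 0, 1]
    - [0, 0, 0]
    - [0, 0, 0]
  jaw: [-1, -1, -1, -1, -1]

```text
time_s: 7.18
position: [0.4414, 0.0521, 0.0186]
eef_rot: [-0.01, 1.0, 0.0, -0.0]
contact_force: [-0.5, 0.3, -0.9]
grip_width: 0.181
```

Run:
```python
from h import *
go([.58,.0535,.0195],91,5)
s=bot.snapshot('side');crop(s,220,150,340,250,6,'pics/f1.png')
s=bot.snapshot('top');crop(s,190,150,310,250,6,'pics/f2.png')
```

```text
t 7.17 pos [0.4414 0.0521 0.0186] yaw 91.16 tilt rv [ 0.001 -0.001  0.003] F [-0.5  0.3 -0.9] w 0.181
[ 0.    -0.     0.001] [-27.7  -0.3  -0.2]
[ 0.    -0.     0.001] [-27.7  -0.3  -0.2]
[ 0.    -0.     0.001] [-27.7  -0.2  -0.2]
[ 0.    -0.     0.001] [-27.7  -0.2  -0.2]
[ 0.    -0.     0.001] [-27.7  -0.2  -0.2]
```

View pics/f1.png

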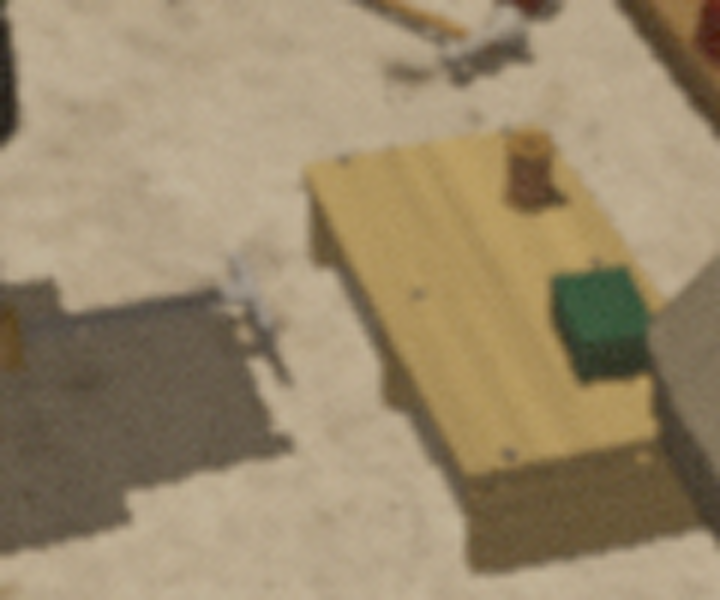

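View pics/f2.png

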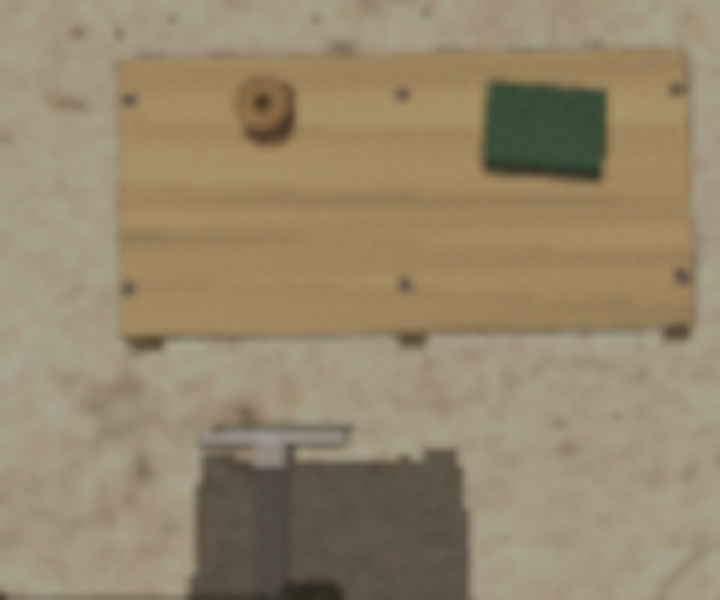

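Run:
```python
from h import *
print(px2w('top',190+276/6,150+438/6,.035),px2w('top',190+278/6,150+342/6,.02),px2w('side',220+262/6,150+315/6,.035))
```

```text
[0.57504126 0.05086582 0.035     ] [0.62009061 0.05229172 0.02      ] [0.57756987 0.03054697 0.035     ]
```

>>> apply_moves:
  rot:
    - [0, 0, 0]
    - [0, 0, 0]
    - [0, 0, 0]
    - [0, 0, 0]
    - [0, 0, 0]
  linear:
    - [-10, 0, 0]
    - [-20, 0, 0]
    - [-20, 0, 0]
    - [-15, 0, 0]
    - [0, 0, 0]
  jaw: [-1, -1, -1, -1, -1]

```text
time_s: 7.9
position: [0.5116, 0.0536, 0.0196]
eef_rot: [-0.01, 1.0, 0.0, 0.002]
contact_force: [-0.5, 0.6, 0.4]
grip_width: 0.182
```

Run:
```python
from h import *
go([.58,.0535,.0195],91,4)
```

```text
t 7.9 pos [0.5116 0.0536 0.0196] yaw 91.17 tilt rv [0.001 0.003 0.003] F [-0.5  0.6  0.4] w 0.182
[0.    0.001 0.001] [-17.1  -0.4   0.1]
[0.    0.001 0.001] [-17.1  -0.4   0.1]
[0.    0.001 0.001] [-17.1  -0.3   0.1]
[0.    0.001 0.001] [-17.1  -0.3   0. ]
```

>>> apply_moves:
  rot:
    - [0, 0, 0]
    - [0, 0, 0]
    - [0, 0, 0]
    - [0, 0, 0]
    - [0, 0, 0]
  linear:
    - [-18, -0.3, 0]
    - [-18, 0, 0]
    - [-16, 0, 0]
    - [-13, 0, 0]
    - [0, 0, 0]
  jaw: [-1, -1, -1, -1, -1]

```text
time_s: 8.52
position: [0.5763, 0.0546, 0.0189]
eef_rot: [-0.01, 1.0, 0.0, -0.001]
contact_force: [-0.2, -0.4, -0.9]
grip_width: 0.18
```

Run:
```python
from h import *
go([.58,.0535,.003],91,2)
```

```text
t 8.53 pos [0.5763 0.0546 0.0189] yaw 91.17 tilt rv [ 0.001 -0.002  0.003] F [-0.2 -0.4 -0.9] w 0.18
[ 0.    -0.001  0.001] [-1.8 -0.6  8. ]
[ 0.    -0.001  0.001] [-1.8 -0.6  8. ]
```

>>> apply_moves:
  rot:
    - [0, 0, 0]
    - [0, 0, 0]
    - [0, 0, 0]
    - [0, 0, 0]
    - [0, 0, 0]
  linear:
    - [-5, -0.5, 0]
    - [0, 0, 0]
    - [0, 0, 8]
    - [0, 0, 7]
    - [0, 0, 0]
  jaw: [-1, -1, -1, -1, -1]

```text
time_s: 9.15
position: [0.5786, 0.0542, 0.0023]
eef_rot: [-0.01, 1.0, 0.0, -0.003]
contact_force: [0.1, -0.1, -1.1]
grip_width: 0.18
```

Run:
```python
from h import *
go([.44,.0515,.0025],91,10)
```

```text
t 9.15 pos [0.5786 0.0542 0.0023] yaw 91.17 tilt rv [ 0.001 -0.006  0.003] F [ 0.1 -0.1 -1.1] w 0.18
[ 0.    -0.001  0.   ] [13.9  0.   0.1]
[ 0.    -0.001  0.   ] [13.9  0.   0.1]
[ 0.    -0.001  0.   ] [13.9  0.   0. ]
[ 0.    -0.001  0.   ] [13.9  0.   0. ]
[ 0.    -0.001  0.   ] [13.9 -0.   0. ]
[ 0.    -0.001  0.   ] [13.9 -0.   0. ]
[ 0.    -0.001  0.   ] [13.9 -0.   0. ]
[ 0.    -0.001  0.   ] [13.9 -0.   0. ]
[ 0.    -0.001  0.   ] [13.9 -0.  -0. ]
[ 0.    -0.001  0.   ] [13.9 -0.  -0. ]
```

>>> apply_moves:
  rot:
    - [0, -0.003, 0]
    - [0, 0, 0]
    - [0, 0, 0]
    - [0, 0, 0]
    - [0, 0, 0]
  linear:
    - [8, 0, 0]
    - [14, 0, 0]
    - [14, 0, 0]
    - [14, 0, 0]
    - [14, 0, 0]
  jaw: [-1, -1, -1, -1, -1]

```text
time_s: 9.78
position: [0.5102, 0.0528, 0.0027]
eef_rot: [-0.01, 1.0, 0.0, -0.001]
contact_force: [0.3, -0.1, -1.1]
grip_width: 0.182
```

>>> apply_moves:
  rot:
    - [0, 0, 0]
    - [0, 0, 0]
    - [0, 0, 0]
    - [0, 0, 0]
    - [0, 0, 0]
  linear:
    - [14, 0, 0]
    - [14, 0, 0]
    - [14, 0, 0]
    - [10, 0, 0]
    - [4, 0, 0]
  jaw: [-1, -1, -1, -1, -1]

```text
time_s: 10.4
position: [0.4491, 0.0516, 0.0033]
eef_rot: [-0.01, 1.0, 0.0, -0.001]
contact_force: [0.9, 0.4, -1.3]
grip_width: 0.182
```

Run:
```python
from h import *
go([.44,.0515,.0025],91,5)
s=bot.snapshot('side');crop(s,220,150,340,250,6,'pics/g1.png')
s=bot.snapshot('top');crop(s,190,150,310,250,6,'pics/g2.png')
```

```text
t 10.4 pos [0.4491 0.0516 0.0033] yaw 91.18 tilt rv [ 0.001 -0.003  0.003] F [ 0.9  0.4 -1.3] w 0.182
[ 0.    -0.001  0.001] [1.8 0.  0.2]
[ 0.    -0.001  0.001] [1.8 0.  0.2]
[ 0.    -0.001  0.001] [1.8 0.  0.2]
[ 0.    -0.001  0.001] [1.8 0.  0.2]
[ 0.    -0.001  0.001] [1.8 0.  0.2]
```

View pics/g1.png

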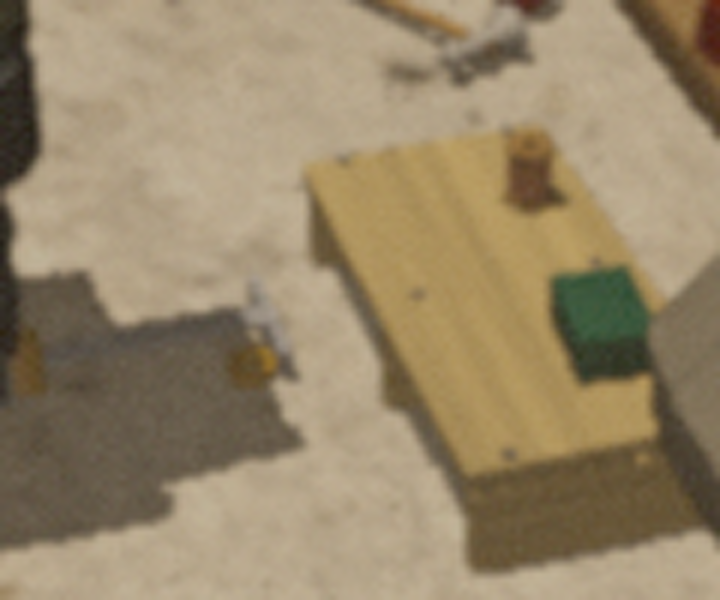

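View pics/g2.png

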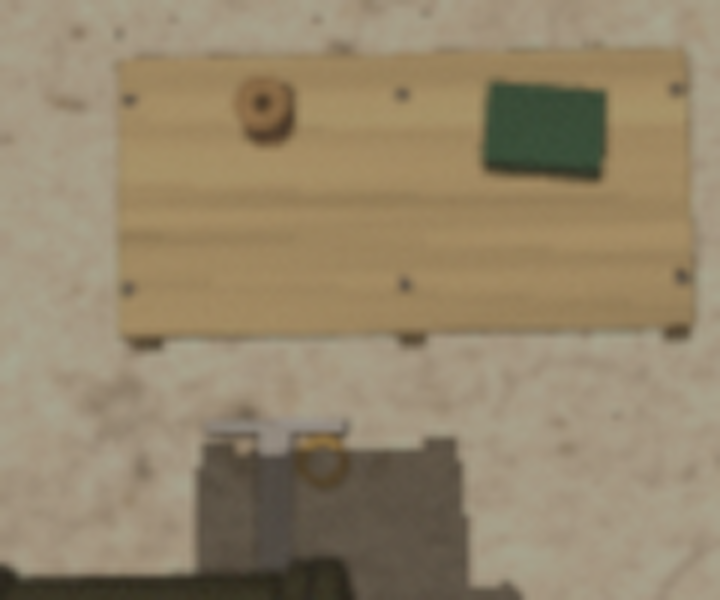

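>>> apply_moves:
  rot:
    - [0, 0, 0]
    - [0, 0, 0]
    - [0, 0, 0]
    - [0, 0, 0]
    - [0, 0, 0]
  linear:
    - [-2, 0, 0]
    - [0, 0, -10]
    - [0, 0, -15]
    - [0, 0, -15]
    - [0, 0, -10]
  jaw: [-1, -1, -1, -1, -1]

```text
time_s: 11.12
position: [0.454, 0.0516, 0.0556]
eef_rot: [-0.01, 1.0, 0.0, -0.001]
contact_force: [-0.2, -0.4, -0.2]
grip_width: 0.178
```

>>> apply_moves:
  rot:
    - [0, 0, 0]
    - [0, 0, 0]
    - [0, 0, 0]
    - [0, 0, 0]
    - [0, 0, 0]
  linear:
    - [0, 20, 0]
    - [0, 35, 0]
    - [-2, 45, 0]
    - [-2, 45, 0]
    - [-2, 45, 0]
  jaw: [-1, -1, -1, -1, -1]

```text
time_s: 11.75
position: [0.4597, 0.2442, 0.0593]
eef_rot: [-0.007, 1.0, 0.0, 0.002]
contact_force: [0.3, -0.7, -1.2]
grip_width: 0.185
```

>>> apply_moves:
  rot:
    - [0, 0, 0]
    - [0, 0, 0]
    - [0, 0, 0]
    - [0, 0, 0]
    - [0, 0, 0]
  linear:
    - [0, 10, 5]
    - [0, 0, 15]
    - [0, 0, 15]
    - [0, 0, 5]
    - [0, 0, 0]
  jaw: [-1, -1, -1, -1, -1]

```text
time_s: 12.38
position: [0.4591, 0.2538, 0.0163]
eef_rot: [-0.008, 1.0, -0.0, 0.001]
contact_force: [0.3, -0.2, -0.8]
grip_width: 0.183
```

Run:
```python
from h import *
go([.455,.25,.002],91,2)
s=bot.snapshot('side');crop(s,170,120,310,220,5,'pics/h1.png')
s=bot.snapshot('top');crop(s,90,150,310,280,3,'pics/h2.png')
```

```text
t 12.38 pos [0.4591 0.2538 0.0163] yaw 90.87 tilt rv [-0.001  0.002 -0.002] F [ 0.3 -0.2 -0.8] w 0.183
[-0.     0.001 -0.001] [ 2.1 -1.8  7.1]
[-0.     0.001 -0.001] [ 2.1 -1.8  7.2]
```

View pics/h1.png

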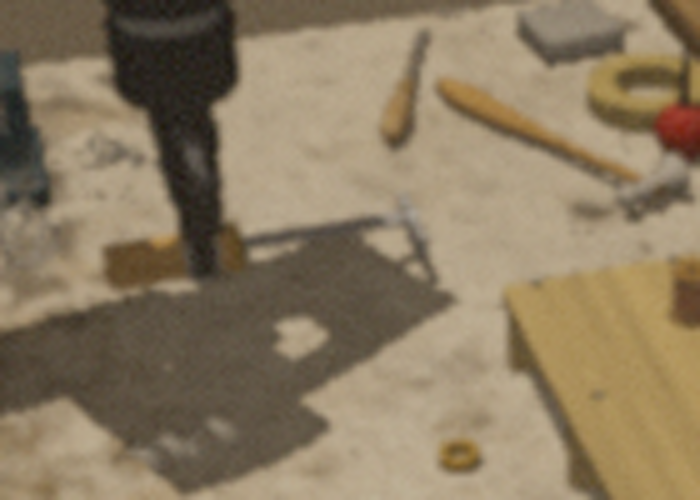

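View pics/h2.png

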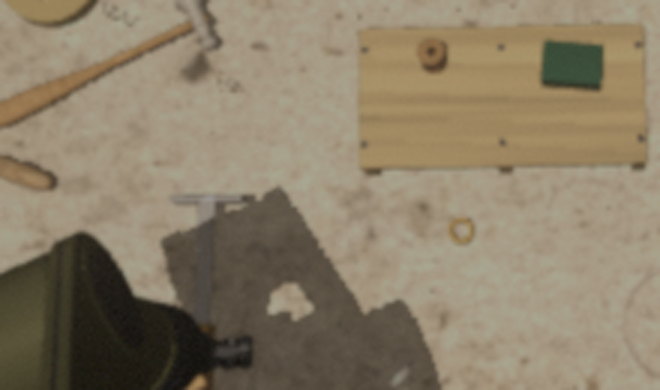

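Ring is on the open bench at about (243.5, 226.5) in the top picture and (262, 211) in the side one. The rake is level and just above the bench to the left. I'll lower it to contact and open.

>>> apply_moves:
  rot:
    - [0, 0, 0]
    - [0, 0, 0]
    - [0, 0, 0]
    - [0, 0, 0]
    - [0, 0, 0]
  linear:
    - [0, 0, 8]
    - [0, 0, 4]
    - [0, 0, 1]
    - [0, 0, 0.5]
    - [0, 0, 0]
  jaw: [-1, -1, -1, -1, -1]

```text
time_s: 13.1
position: [0.4605, 0.2543, 0.0034]
eef_rot: [-0.007, 1.0, 0.0, 0.003]
contact_force: [0.6, 0.5, -1.6]
grip_width: 0.181
```

Run:
```python
from h import *
go([.455,.25,.0015],91,1)
print(px2w('top',90+461.5/3,150+231/3,.009),px2w('side',170+460/5,120+453/5,.009))
```

```text
t 13.1 pos [0.4605 0.2543 0.0034] yaw 90.86 tilt rv [ 0.001  0.006 -0.003] F [ 0.6  0.5 -1.6] w 0.181
[ 0.001  0.006 -0.003] [ 5.6 -4.2  1.9]
[0.56777817 0.03241145 0.009     ] [0.57159183 0.02971145 0.009     ]
```

>>> apply_moves:
  rot:
    - [0, 0.005, 0]
    - [0, 0, 0]
    - [0, 0, 0]
    - [0, 0, 0]
    - [0, 0, 0]
  linear:
    - [0, 0, 1]
    - [0, 0, 0.5]
    - [0, 0, 0]
    - [0, 0, 0]
    - [0, 0, 0]
  jaw: [-1, -1, -1, -0.2, 0.2]

```text
time_s: 13.72
position: [0.461, 0.2546, 0.0023]
eef_rot: [-0.008, 1.0, 0.001, 0.001]
contact_force: [0.2, 0.8, 0.4]
grip_width: 0.587
```

>>> apply_moves:
  rot:
    - [0, 0, 0]
    - [0, 0, 0]
    - [0, 0, 0]
    - [0, 0, 0]
    - [0, 0, 0]
  linear:
    - [0, 0, 0]
    - [0, 0, 0]
    - [0, 0, -12]
    - [0, 0, -20]
    - [0, 0, -30]
  jaw: [0.3, 0.3, 0.3, 0.3, 0.3]

```text
time_s: 14.35
position: [0.4593, 0.2538, 0.0652]
eef_rot: [-0.008, 1.0, -0.0, -0.002]
contact_force: [1.1, 0.4, 0.2]
grip_width: 0.651
```

Run:
```python
from h import *
go([.569,.0315,.09],91,5)
s=bot.snapshot('side');crop(s,170,120,310,220,5,'pics/i1.png')
```

```text
t 14.35 pos [0.4593 0.2538 0.0652] yaw 90.87 tilt rv [-0.001 -0.003 -0.002] F [1.1 0.4 0.2] w 0.651
[-0.    -0.001 -0.   ] [-21.3 -44.8  -5. ]
[-0.    -0.001 -0.   ] [-21.2 -44.8  -5. ]
[-0.    -0.001 -0.   ] [-21.2 -44.8  -5. ]
[-0.    -0.001 -0.   ] [-21.2 -44.8  -5. ]
[-0.    -0.001 -0.   ] [-21.2 -44.8  -5. ]
```

View pics/i1.png

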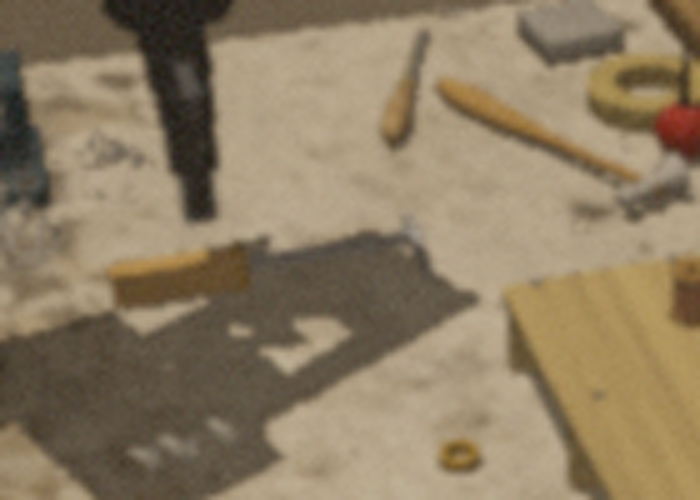

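>>> apply_moves:
  rot:
    - [0, 0, 0]
    - [0, 0, 0]
    - [0, 0, 0]
    - [0, 0, 0]
    - [0, 0, 0]
  linear:
    - [-21, -45, -3]
    - [-21, -45, 0]
    - [-21, -45, 0]
    - [-21, -45, 0]
    - [-21, -38, 0]
  jaw: [1, 1, 1, 1, 1]

```text
time_s: 15.02
position: [0.5755, 0.0371, 0.0789]
eef_rot: [-0.011, 1.0, 0.003, 0.007]
contact_force: [0.6, 0.1, 0.5]
grip_width: 1.001
```

>>> apply_moves:
  rot:
    - [0, 0, 0]
    - [0, 0, 0]
    - [0, 0, 0]
    - [0, 0, 0]
    - [0, 0, 0]
  linear:
    - [0, 0, 0]
    - [0, 0, 0]
    - [0, 0, 0]
    - [0, 0, 0]
    - [0, 0, 0]
  jaw: [0, 0, 0, 0, 0]

```text
time_s: 15.65
position: [0.5755, 0.0372, 0.0805]
eef_rot: [-0.011, 1.0, 0.003, 0.008]
contact_force: [-0.1, 0.0, -2.1]
grip_width: 0.505
```

Run:
```python
from h import *
go([.569,.0315,.003],91,3)
s=bot.snapshot('side');crop(s,220,140,320,240,6,'pics/j1.png')
s=bot.snapshot('top');crop(s,190,160,310,260,6,'pics/j2.png')
```

```text
t 15.65 pos [0.5755 0.0372 0.0805] yaw 91.24 tilt rv [0.005 0.015 0.004] F [-0.1  0.  -2.1] w 0.505
[0.002 0.005 0.001] [ 2.6 -2.  25.8]
[0.002 0.005 0.001] [ 2.5 -1.9 25.8]
[0.002 0.005 0.001] [ 2.3 -1.9 25.8]
```

View pics/j1.png

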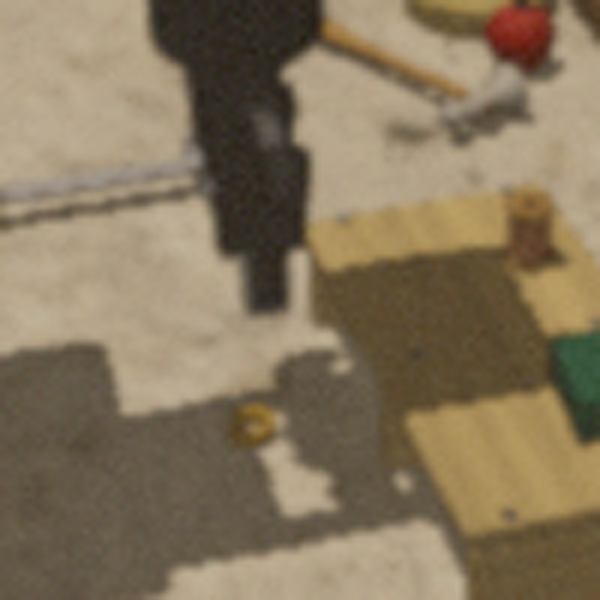

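View pics/j2.png

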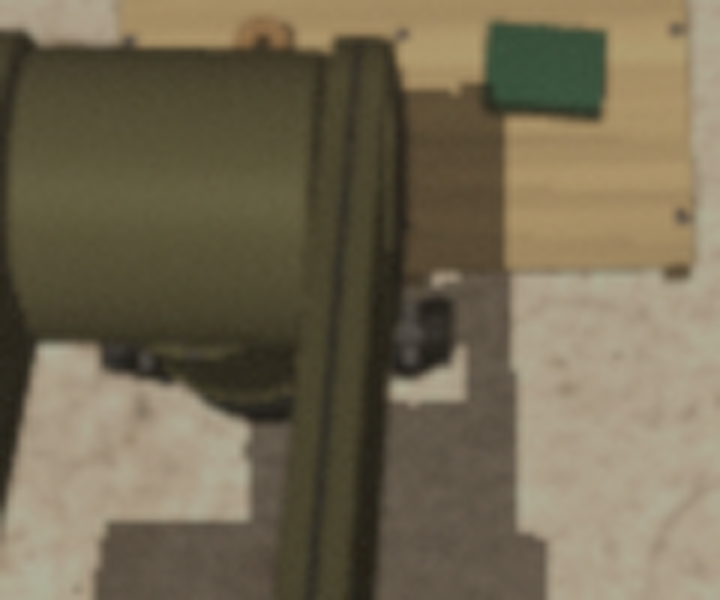

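>>> apply_moves:
  rot:
    - [0.005, 0.014, 0]
    - [0, 0, 0]
    - [0, 0, 0]
    - [0, 0, 0]
    - [0, 0, 0]
  linear:
    - [4, -3, 15]
    - [2.5, -2.5, 25]
    - [0, 0, 25]
    - [0, 0, 8]
    - [0, 0, 0]
  jaw: [0, 0, 0, 0, 0]

```text
time_s: 16.38
position: [0.5682, 0.0312, 0.0028]
eef_rot: [-0.011, 1.0, -0.0, -0.001]
contact_force: [-0.4, 0.2, -0.2]
grip_width: 0.499
```

Run:
```python
from h import *
go([.569,.0315,.003],91,1)
s=bot.snapshot('side');crop(s,220,140,320,240,6,'pics/k1.png')
```

```text
t 16.38 pos [0.5682 0.0312 0.0028] yaw 91.28 tilt rv [-0.001 -0.002  0.005] F [-0.4  0.2 -0.2] w 0.499
[-0.001 -0.002  0.005] [-0.8  0.3 -0.2]
```

View pics/k1.png

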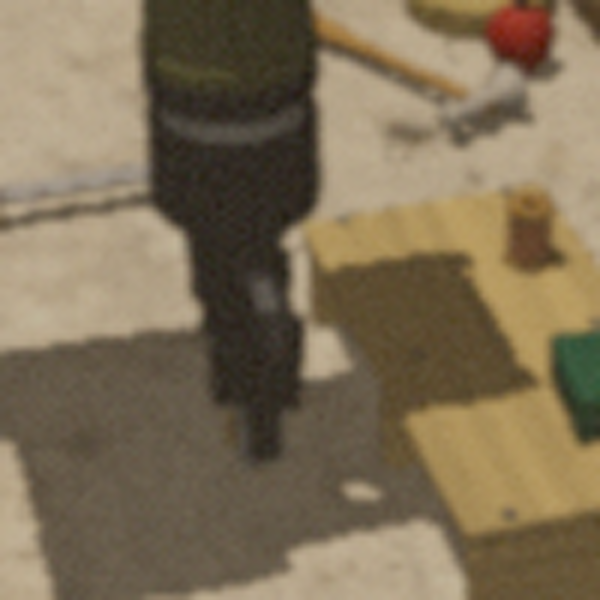

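Run:
```python
from h import *
for p in [(.568,.0312-.024,.012),(.568,.0312,.005),(.57,.0312,.005)]: print((w2px('side',p)-[220,140])*6)
```

```text
[255.89758773 448.02230626]
[244.08211601 429.9773756 ]
[248.25293346 429.22788728]
```

>>> apply_moves:
  rot:
    - [0, 0, 0]
    - [0, 0, 0]
    - [0, 0, 0]
    - [0, 0, 0]
    - [0, 0, 0]
  linear:
    - [-1.5, 0, 0]
    - [0, 0, 0]
    - [0, 0, 0]
    - [0, 0, 0]
    - [0, 0, 0]
  jaw: [0, -1, -1, -1, -1]
  newtons: 40

```text
time_s: 17.05
position: [0.5721, 0.0312, 0.0058]
eef_rot: [-0.011, 1.0, -0.0, 0.002]
contact_force: [1.0, 0.3, -0.9]
grip_width: 0.243
```

>>> apply_moves:
  rot:
    - [0, 0, 0]
    - [0, 0, 0]
    - [0, 0, 0]
    - [0, 0, 0]
    - [0, 0, 0]
  linear:
    - [0, 0, 0]
    - [0, 0, -10]
    - [0, 0, -20]
    - [0, 0, -25]
    - [0, 0, -25]
  jaw: [-1, -1, -1, -1, -1]

```text
time_s: 17.68
position: [0.5698, 0.0313, 0.0873]
eef_rot: [-0.011, 1.0, -0.0, -0.001]
contact_force: [0.7, 0.5, -0.1]
grip_width: 0.241
```

Run:
```python
from h import *
go([.466,-.2935,.08],91,10)
s=bot.snapshot('side');crop(s,220,140,320,240,6,'pics/l1.png')
t=cv2.imread('pics/side0.png');crop(t,220,280,340,380,6,'pics/l2.png')
```

```text
t 17.68 pos [0.5698 0.0313 0.0873] yaw 91.28 tilt rv [-0.001 -0.002  0.005] F [ 0.7  0.5 -0.1] w 0.241
[-0. -0.  0.] [ 11.1 -32.2   0.8]
[-0. -0.  0.] [ 11.1 -32.2   0.8]
[-0. -0.  0.] [ 11.1 -32.3   0.8]
[-0. -0.  0.] [ 11.1 -32.3   0.8]
[-0. -0.  0.] [ 11.  -32.3   0.8]
[-0. -0.  0.] [ 11.  -32.3   0.7]
[-0. -0.  0.] [ 11.  -32.3   0.7]
[-0. -0.  0.] [ 11.  -32.3   0.7]
[-0. -0.  0.] [ 11.  -32.3   0.7]
[-0. -0.  0.] [ 11.  -32.3   0.7]
```

View pics/l1.png

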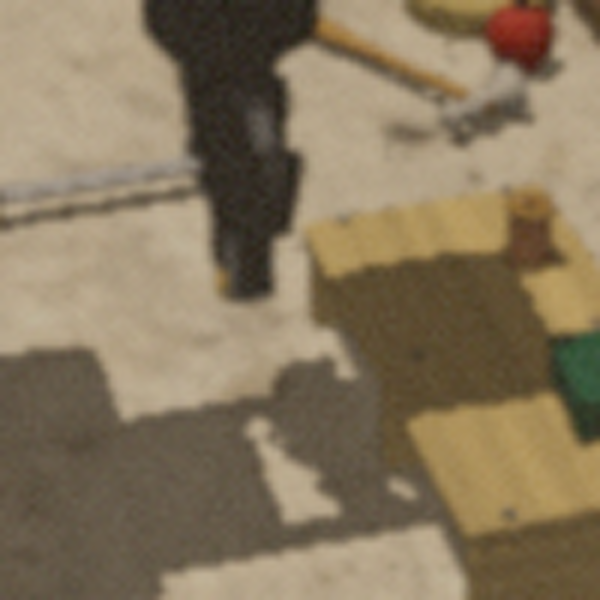

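View pics/l2.png

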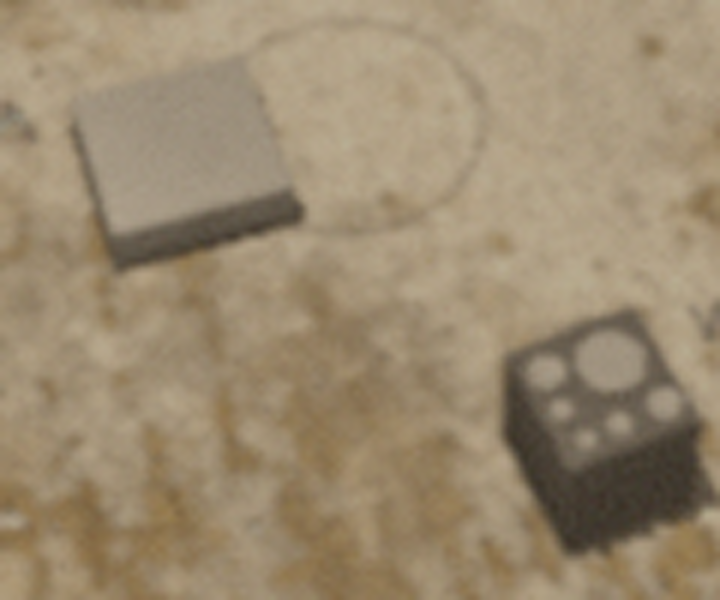

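Run:
```python
from h import *
b=[px2w('side',220+x/6,280+y/6,.02) for x,y in [(73,102),(243,58),(300,190),(115,240)]]
print(np.array(b),np.mean(b,0))
```

```text
[[ 0.43336011 -0.26608004  0.02      ]
 [ 0.49653688 -0.26312633  0.02      ]
 [ 0.50111493 -0.32717852  0.02      ]
 [ 0.43588275 -0.32992781  0.02      ]] [ 0.46672367 -0.29657818  0.02      ]
```

>>> apply_moves:
  rot:
    - [0, 0, 0]
    - [0, 0, 0]
    - [0, 0, 0]
    - [0, 0, 0]
    - [0, 0, 0]
  linear:
    - [8, -20, 0]
    - [11, -32, 0]
    - [11, -33, 0]
    - [11, -33, 0]
    - [11, -33, 0]
  jaw: [-1, -1, -1, -1, -1]

```text
time_s: 18.35
position: [0.5197, -0.1262, 0.0898]
eef_rot: [-0.014, 1.0, -0.001, 0.001]
contact_force: [-1.2, -0.3, -0.6]
grip_width: 0.241
```

>>> apply_moves:
  rot:
    - [0, 0, 0]
    - [0, 0, 0]
    - [0, 0, 0]
    - [0, 0, 0]
    - [0, 0, 0]
  linear:
    - [11, -33, 0]
    - [11, -33, 0]
    - [11, -33, 0]
    - [11, -32, 0]
    - [5, -25, 0]
  jaw: [-1, -1, -1, -1, -1]

```text
time_s: 18.98
position: [0.4644, -0.2914, 0.086]
eef_rot: [-0.012, 1.0, 0.001, -0.003]
contact_force: [-0.0, -0.0, 0.5]
grip_width: 0.243
```

Run:
```python
from h import *
go([.467,-.294,.04],91,4)
```

```text
t 18.98 pos [ 0.4644 -0.2914  0.086 ] yaw 91.38 tilt rv [ 0.001 -0.007  0.007] F [-0.  -0.   0.5] w 0.243
[ 0.    -0.002  0.002] [-0.7 -0.7 11.5]
[ 0.    -0.002  0.002] [-0.7 -0.7 11.5]
[ 0.    -0.002  0.002] [-0.7 -0.7 11.5]
[ 0.    -0.002  0.002] [-0.7 -0.7 11.5]
```

>>> apply_moves:
  rot:
    - [0, -0.006, 0]
    - [0, 0, 0]
    - [0, 0, 0]
    - [0, 0, 0]
    - [0, 0, 0]
  linear:
    - [-2, -2, 10]
    - [0, 0, 20]
    - [0, 0, 15]
    - [0, 0, 9]
    - [0, 0, 0]
  jaw: [-1, -1, -1, -1, -1]

```text
time_s: 19.6
position: [0.4618, -0.293, 0.0268]
eef_rot: [-0.01, 1.0, 0.003, -0.003]
contact_force: [0.2, -0.1, -0.6]
grip_width: 0.239
```

Run:
```python
from h import *
go([.467,-.294,.0245],91,1)
s=bot.snapshot('side');crop(s,200,250,300,350,6,'pics/m1.png')
```

```text
t 19.6 pos [ 0.4618 -0.293   0.0268] yaw 91.15 tilt rv [ 0.006 -0.005  0.003] F [ 0.2 -0.1 -0.6] w 0.239
[ 0.006 -0.005  0.003] [-5.2 -1.1  2.2]
```

View pics/m1.png

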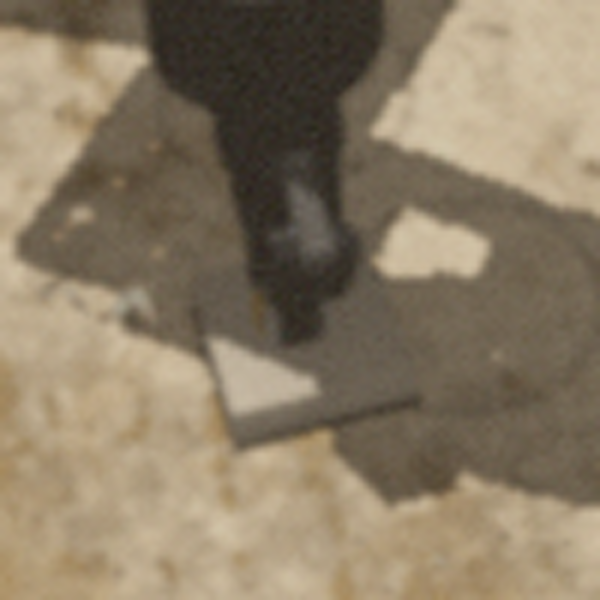

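>>> apply_moves:
  rot:
    - [0.006, -0.005, 0]
    - [0, 0, 0]
    - [0, 0, 0]
    - [0, 0, 0]
    - [0, 0, 0]
  linear:
    - [-5, -1, 0]
    - [0, 0, 1]
    - [0, 0, 1]
    - [0, 0, 0.5]
    - [0, 0, 0]
  jaw: [-1, -1, -1, -1, -1]

```text
time_s: 20.27
position: [0.4692, -0.2946, 0.0264]
eef_rot: [-0.011, 1.0, -0.002, 0.002]
contact_force: [0.5, -0.4, -1.0]
grip_width: 0.244
```

Run:
```python
from h import *
go([.467,-.294,.0235],91,1)
s=bot.snapshot('side');crop(s,200,250,300,350,6,'pics/m2.png')
```

```text
t 20.27 pos [ 0.4692 -0.2946  0.0264] yaw 91.21 tilt rv [-0.004  0.004  0.004] F [ 0.5 -0.4 -1. ] w 0.244
[-0.004  0.004  0.004] [2.2 0.7 2.9]
```

View pics/m2.png

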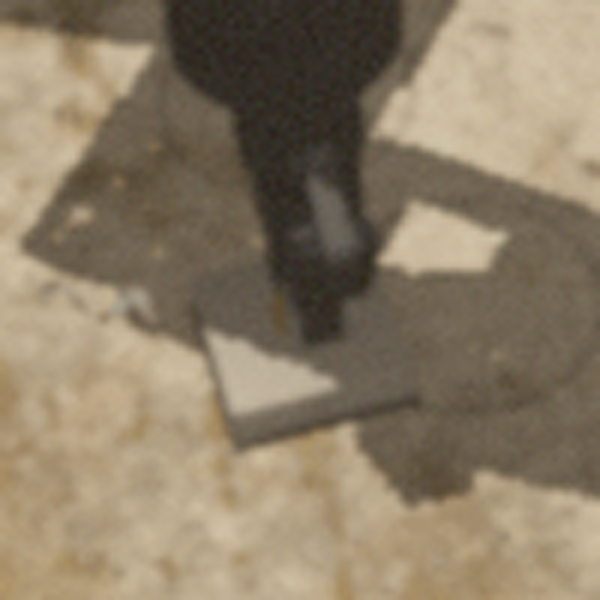

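>>> apply_moves:
  rot:
    - [0, 0, 0]
    - [0, 0, 0]
    - [0, 0, 0]
    - [0, 0, 0]
    - [0, 0, 0]
  linear:
    - [1, 0, 1]
    - [0, 0, 1]
    - [0, 0, 0]
    - [0, 0, 0]
    - [0, 0, 0]
  jaw: [-1, -1, -1, -1, -1]

```text
time_s: 20.95
position: [0.468, -0.2947, 0.0249]
eef_rot: [-0.01, 1.0, -0.002, 0.002]
contact_force: [0.0, 0.0, 1.7]
grip_width: 0.242
```

>>> apply_moves:
  rot:
    - [0, 0, 0]
    - [0, 0, 0]
    - [0, 0, 0]
    - [0, 0, 0]
    - [0, 0, 0]
  linear:
    - [0, 0, 0.8]
    - [0, 0, 0.8]
    - [0, 0, 0]
    - [0, 0, 0]
    - [0, 0, 0]
  jaw: [-1, -1, -1, -1, -1]

```text
time_s: 21.58
position: [0.4681, -0.2948, 0.0249]
eef_rot: [-0.011, 1.0, -0.002, 0.002]
contact_force: [-1.2, 0.7, 2.3]
grip_width: 0.24
```

Contact: z has stopped decreasing and the force has gone up. I'll release.

>>> apply_moves:
  rot:
    - [0, 0, 0]
    - [0, 0, 0]
    - [0, 0, 0]
    - [0, 0, 0]
    - [0, 0, 0]
  linear:
    - [0, 0, 0]
    - [0, 0, 0]
    - [0, 0, 0]
    - [0, 0, 0]
    - [0, 0, 0]
  jaw: [-0.3, -0.2, -0.1, 0, 0.1]

```text
time_s: 22.2
position: [0.468, -0.2948, 0.0242]
eef_rot: [-0.01, 1.0, -0.002, 0.002]
contact_force: [-0.4, -0.7, -0.6]
grip_width: 0.55
```

>>> apply_moves:
  rot:
    - [0, 0, 0]
    - [0, 0, 0]
    - [0, 0, 0]
    - [0, 0, 0]
    - [0, 0, 0]
  linear:
    - [0, 0, 0]
    - [0, 0, -10]
    - [0, 0, -25]
    - [0, 0, -40]
    - [0, 0, -40]
  jaw: [0.1, 0.1, 0.1, 0.1, 0.1]

```text
time_s: 22.82
position: [0.4654, -0.2928, 0.1405]
eef_rot: [-0.011, 1.0, 0.0, -0.001]
contact_force: [0.5, 0.1, 0.6]
grip_width: 0.548
```

>>> apply_moves:
  rot:
    - [0, 0, 0]
    - [0, 0, 0]
    - [0, 0, 0]
    - [0, 0, 0]
    - [0, 0, 0]
  linear:
    - [0, 30, -20]
    - [0, 50, 0]
    - [0, 50, 0]
    - [0, 40, 0]
    - [0, 0, 0]
  jaw: [0.1, 0.1, 0.1, 0.1, 0.1]

```text
time_s: 23.45
position: [0.4656, -0.1214, 0.1693]
eef_rot: [-0.009, 1.0, -0.004, 0.006]
contact_force: [0.8, 0.0, -0.1]
grip_width: 0.551
```

Run:
```python
from h import *
go([.467,-.1,.18],91,1)
s=bot.snapshot('side');cv2.imwrite('pics/n0.png',s);crop(s,200,250,350,375,5,'pics/n1.png')
s=bot.snapshot('top');crop(s,90,140,450,290,2,'pics/n2.png');crop(s,340,200,450,290,6,'pics/n3.png')
```

```text
t 23.45 pos [ 0.4656 -0.1214  0.1693] yaw 91.04 tilt rv [-0.007  0.013  0.001] F [ 0.8  0.  -0.1] w 0.551
[-0.007  0.013  0.001] [ -2.   21.3 -10.8]
```

View pics/n0.png

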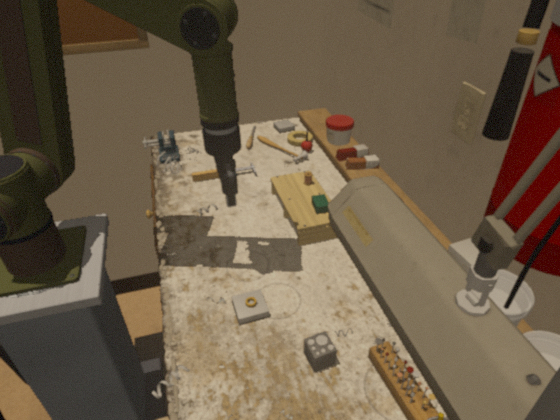

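View pics/n1.png

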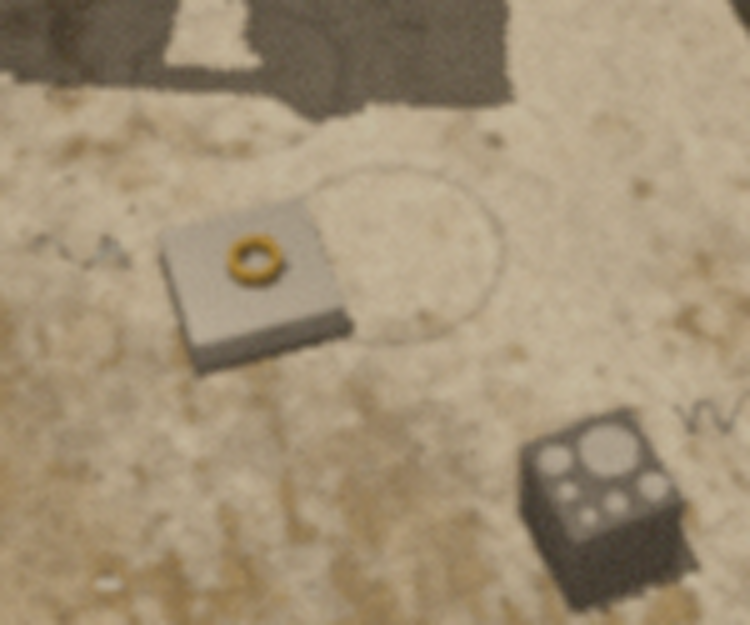

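View pics/n2.png

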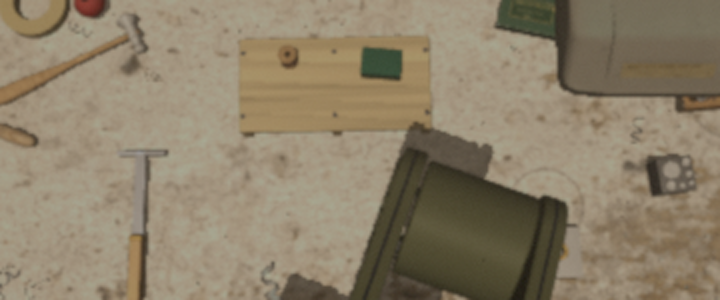

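View pics/n3.png

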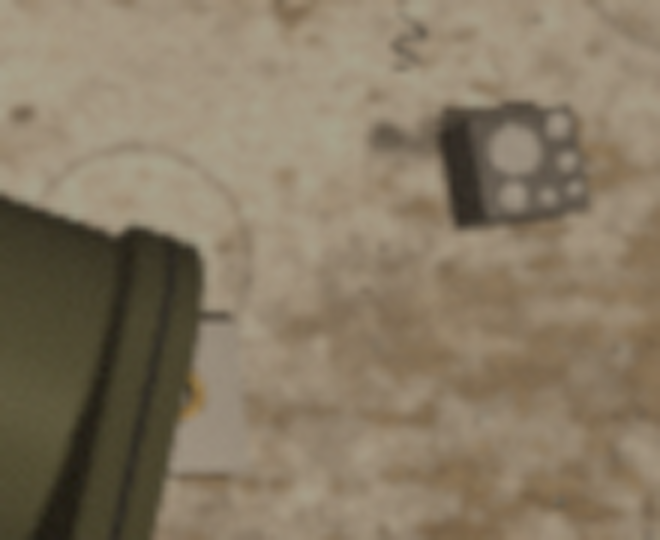

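>>> apply_moves:
  rot:
    - [0, 0, 0]
    - [0, 0, 0]
    - [0, 0, 0]
    - [0, 0, 0]
    - [0, 0, 0]
  linear:
    - [0, 0, 0]
    - [0, 0, 0]
    - [0, 0, 0]
    - [0, 0, 0]
    - [0, 0, 0]
  jaw: [0.1, 0.1, 0.1, 0.1, 0.1]

```text
time_s: 24.18
position: [0.4673, -0.1276, 0.1694]
eef_rot: [-0.006, 1.0, -0.005, 0.007]
contact_force: [-0.6, 0.3, 1.1]
grip_width: 0.548
```

Run:
```python
from h import *
print(px2w('side',200+255/5,250+258/5,.029)); print(bot.close_job())
```

```text
[ 0.46810998 -0.29766354  0.029     ]
the job is handed in; nothing more can be done
None
```

The job is handed in at about 24 s, with the ring lying flat on the nearer bench block. No verdict was reported, so what follows is what my own checks showed.

**What I did:** I gripped the rake, let go once, and gripped it again lower on the handle. I then reached over and behind the ring in the left bay and dragged it out to about 115 mm in front of the shelf's centre. I laid the rake flat on the bench to the left of the shelf. I picked up the ring across its outside, lowered it onto the block until I felt contact, and let it go.

**Last checks:**
- **Ring:** it lies flat within about 2 mm of the block's middle, measured in the side picture. The arm hid most of the block from the top camera, so this rests mainly on the side view.
- **Rake:** it lies flat and clear of the shelf in both pictures.
- **Block and bystanders:** the spool, wax block, dapping block and bench block looked unmoved.
- **Gripper:** it is open and clear of everything.

**Disagreement:** positions from the two cameras differed by up to about 5 mm in places, more than the stated 2 mm. I averaged them or allowed margin.

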